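# Spin-check an index wheel and brake it on its mark

## Robot

A 6-joint arm with a two-finger parallel gripper is mounted at the origin on a cart in front of the work surface, level with it; the furniture and walls round the work are solid. World frame = base frame: x ahead of the robot, y to its left, z up, the work surface at z = 0. Lengths are in mm, angles in degrees, forces in N, time in s.
With the tool pointing down it reaches from about 300 to 850 mm from the base axis. Payload 4.2 kg.
Tool frame: the origin (TCP) lies midway between the tips of the shut fingers; the grasp point (between the pads) lies 19 mm behind it (env.hold_point_z is the z of the grasp point in the tool frame, in mm); z points along the fingers, y is the direction in which the jaws open and shut (so a half turn about z gives the same grasp; the last joint's range is limited). The gripper opens to 91 mm and grips with 3 to 60 N. Pads are 32 mm wide; open, the fingers measure 118 mm over their backs; the gripper's body (76 mm by 178 mm) begins 60 mm behind the grasp point.
Start: joints at [-1.146, 18.312, 89.639, -0, 72.044, -1.146], TCP at [575.016, 0, 213.976] pointing down, gripper open.
Joint ranges: [-177.97, 177.97], [-48.28, 115.42], [12.27, 149.76], [-77.06, 257.06], [2.81, 150.46], [-146.56, 146.56]. Speed limits (degrees/s): [147.25, 147.25, 180, 180, 180, 180].

## Interface

Orientations are given as [roll, pitch, yaw] about the fixed x, y, z axes, in that order (R = Rz(yaw) Ry(pitch) Rx(roll)).
In Python, from workcell import env, grab_frame, camera_params, spotter gives the robot as it stands. The module is installed in compiled form; this text tells all that it offers.
- The arm moves only by the shell command python3 -m jog 'ROWS' [FORCE]. ROWS is text: rows parted by semicolons, each of 7 numbers parted by spaces: the turn, a rotation vector about the world's x, y, z in units of 5 degrees (1.0 is 5 degrees), then the shift along the world's x, y, z in units of 25 mm (1.0 is 25 mm), then the opening, from 0 (shut) to 1 (fully open). A call has 1 to 5 rows; each row is the pose to reach, as a shift and turn from the pose commanded when the call began; what a row does not reach only later rows make up. A row lasts 1/8 s, in which the tool goes at most 62.5 mm and 10.7 degrees, less where a joint would pass 70% of its speed; a pose out of reach is approached as far as the arm can. A call with a gripper value outside its range is refused whole. The fingers move at their own pace and stop on an object; FORCE is the grip in N (left out, the last holds). Time passes only in rows, so rows that repeat a pose let the fingers close. It gives the time, the measured TCP pose, the force and the opening at its end, in the units of the state.
- env.state(): the state, without advancing time (a new reading comes with each control period).
- grab_frame(name): name is "scene" or "side" or "wrist"; returns the picture (480x640x3 uint8, red, green, blue); there is no depth.
- camera_params(name): a dict with "K" (3x3 intrinsics, pixels), "rvec" (rotation vector, rad) and "tvec" (3), from world to camera coordinates, as OpenCV has them. Camera axes: x right, y down, z forward; pixel columns grow to the right and rows downward; lengths in mm; the calibration is good to about 2 mm. A picture is of the moment at which its call begins: read the wrist's pose just before it. camera_params takes no time and is no camera call; for the wrist camera it gives the pose at the moment of the call.
- env.job_done(): hands the job in, once; it reports no verdict.
Trained networks look in the newest picture that a camera, given by its name, has taken for a name from the list of things; names that differ only in an ending like _2 or _b are one class to them, and where a whole thing is asked for, a point or a joint stands for the part that bears it (a point fixed in the world has none). Each returns a list of dicts, best first, with "conf" (0 to 1); they miss things now and then, are a little off and sometimes report something else, mostly with a low value. They report only what shows in the picture. A call takes as long as a camera call.
- spotter.look_for(query, camera): "box" ([left, top, width, height] in pixels, round what is visible of it).
- spotter.trace(query, camera): "region" (480x640 bool, what is visible of it) and "box" ([left, top, width, height] in pixels, round what is visible of it).
The state is a dict: "time_s": time; "qpos": joint angles; "qvel": joint speeds; "effort": joint torques, N m; "ee_pos": TCP position; "ee_rot": TCP orientation; "force": force on the tool from outside, world axes, zero at the start; "torque": the same for the moment, N m; "gripper_width": finger opening in mm.
Only numpy, scipy, OpenCV 4.12 (cv2) and the standard library are available. Lean on these libraries where they do the work, as an engineer would, in place of code of your own. Each camera call takes 0.05 s, during which the arm holds its last target. There are 200 camera calls.

## Task

Check the bearing of the index wheel: with closed fingers, flick the wheel by one of its black fins so that it spins freely counter-clockwise (seen from above) at no less than a third of a turn a second, and let it go round at least twice. Then brake it with a fingertip on the disc so that it stops, the first time it stands still, with its orange mark in the green sector of the stand, and finish holding the fingertip pressed on the stopped disc. Do not pinch a fin between the fingers, do not lift or shift the stand, and leave the things round about alone.

Things in the scene. Friction and masses are not known exactly. Their poses are not given: they have to be found in the camera images.
- stand: grey round drum, 270 mm across, 50 mm high, about 4 kg, loose on the bench on a rubber foot. Origin at the centre of its underside, z up along the wheel's axis. The green sector on its top rim (radius 109 to 132 mm) lies around its own -x direction and reaches 0.22 rad to either side.
- wheel (a joint): wheel angle, rad, grows counter-clockwise seen from above and counts on over full turns. It is a multiple of 2 pi when the orange mark points to the middle of the green sector; starts at rest between 0.6 and 3.4. The drag is proportional to speed: at w rad/s it loses about w/7 a second and would still coast about 7w rad (5w to 9w from start to start), so at 1 rad/s about one more turn.
- disc: blue metal disc, 210 mm across, 16 mm thick, 0.6 kg, turns with joint wheel; carries three black fins. Origin on the axis, 50 mm above the bench; flat top 70 mm above the bench. Orange mark: 10 mm wide radial stripe along its own -x from radius 34 mm to the rim. Dark hub of radius 26 mm up to 83 mm above the bench.
- fin_fronts: the leading (counter-clockwise) rubber faces of the three fins, 4 mm thick, radius 33 to 92 mm, fixed to the disc; origin and axes are those of the disc
- fin_backs: the trailing (clockwise) faces of the three fins, to push for a counter-clockwise spin. Each fin is an upright black radial rib 16 mm thick, radius 30 to 99 mm, its top 88 mm above the bench (18 mm above the disc). The fins point 60, 180 and 300 degrees counter-clockwise from the mark. Origin and axes as disc.
- hub_top (a point): point on the wheel's axis at the height of the disc's flat top, 70 mm above the bench
- mark (a point): point on the orange mark, on the disc's top, 85 mm from the axis
- park (a point): middle of the green sector on the stand's top rim, 120 mm from the axis, 50 mm above the bench
- screwdriver_red: loose red-handled screwdriver, 202 mm long; bystander
- screwdriver_blue: loose blue-handled screwdriver, 177 mm long; bystander
- tape_roll: loose roll of black tape, 55 mm across, 19 mm high; bystander
- vial: loose closed glass vial with a white cap, standing, 24 mm across, 68 mm high; bystander
- brass_fitting: loose brass tube fitting, 50 mm long; bystander
- marker: loose white marker pen with a black cap, 135 mm long; bystander

How it is judged:
By the outcome, as a careful person would: the job done as asked, in the order asked, and still so for the second after the job is handed in, while the arm keeps its last pose, push and grip.
It also fails if it takes over 67 s, if anything falls off the work surface, if the arm or the gripper's body presses on something with over 40 N, if the wrist force passes 120 N, or if a joint passes its speed limit or range.

## Working session

There is one attempt and no reset: what is moved stays moved. The work goes in short steps, Python scripts to look and compute and a shell command to move; the robot and the scene stay as the last step left them, time stands still between calls to the robot, and variables do not carry over. Pictures are saved under pics/ and viewed, about 8 in all and at most 12, crops included, and the job is handed in when it is done.

```bash
mkdir -p pics
cat > h.py <<'E'
import numpy as np, cv2
from workcell import env, grab_frame, camera_params, spotter
def shot(name,fn=None):
    p=camera_params(name); im=grab_frame(name)
    if fn: cv2.imwrite('pics/'+fn,im[:,:,::-1])
    return im,p
def ray(p,uv,z):
    R,_=cv2.Rodrigues(np.array(p['rvec'],float)); t=np.array(p['tvec'],float).ravel()
    uv=np.atleast_2d(np.array(uv,float)); d=np.c_[uv,np.ones(len(uv))]@np.linalg.inv(np.array(p['K'])).T@R
    c=-R.T@t
    return c+d*((z-c[2])/d[:,2])[:,None]
def proj(p,X):
    return cv2.projectPoints(np.array(X,float).reshape(-1,1,3),np.array(p['rvec'],float),np.array(p['tvec'],float),np.array(p['K'],float),None)[0].reshape(-1,2)
E
python3 - <<'E'
from h import *
ims=[]
for n in ('scene','side','wrist'):
    im,p=shot(n,n+'0.png'); ims.append(im)
    R,_=cv2.Rodrigues(np.array(p['rvec'],float)); print(n,(-R.T@np.array(p['tvec']).ravel()).round(), R[2].round(2))
print(env.state())
E
```

```text
scene [-444.  656.  928.] [ 0.67 -0.4  -0.62]
side [   99. -1040.   761.] [ 0.28  0.83 -0.49]
wrist [575.  76. 384.] [-0.   -0.27 -0.96]
{'time_s': 0.15, 'qpos': array([-1.14727663e+00,  1.83428833e+01,  8.96905729e+01, -1.77497691e-03,
        7.20451679e+01, -1.14602891e+00]), 'qvel': array([-0.01760588, -0.12452878, -0.36193144,  0.04531454, -0.01450419,
        0.01222572]), 'effort': array([-5.72294630e-04, -4.12774551e+01, -2.32154489e+01,  7.26667210e-02,
        4.33494255e-02, -9.00343002e-05]), 'ee_pos': array([ 5.74609532e+02, -1.49665022e-02,  2.13315363e+02]), 'ee_rot': array([-1.79921358e+02,  1.14913620e-04,  8.99993007e+01]), 'force': array([ 0.19099745, -0.42169899,  0.1752728 ]), 'torque': array([ 0.0007536 , -0.01942452, -0.05205333]), 'gripper_width': 90.85485378130693}
```

View pics/scene0.png

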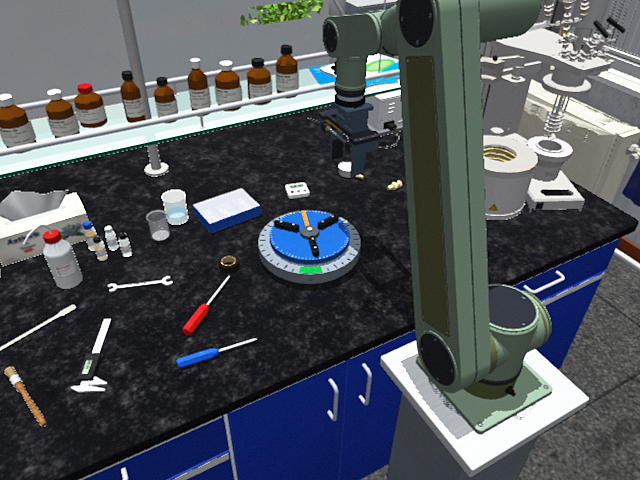

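View pics/side0.png

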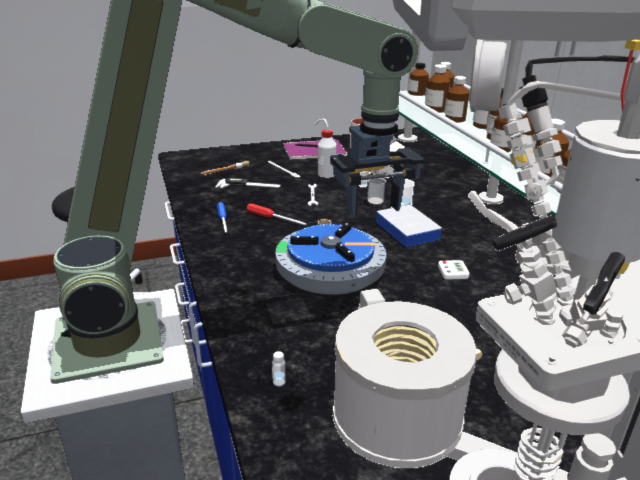

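The scene view shows the wheel at about (310,235), with the mark pointing up to (305,215) and the green sector at (312,270). In the side view the stand is at (331,255), green at (283,247) and the mark to the right at (365,244). Next I'll locate it numerically.

```bash
cat > loc.py <<'E'
from h import *
from scipy.optimize import least_squares
def masks(im):
    hsv=cv2.cvtColor(im,cv2.COLOR_RGB2HSV)
    g=cv2.inRange(hsv,(50,140,90),(75,255,255)); o=cv2.inRange(hsv,(8,120,120),(22,255,255))
    return g,o
if __name__=='__main__':
    D={}
    for n in ('scene','side'):
        im,p=shot(n); r=spotter.trace('disc',n)
        s=spotter.trace('stand',n)
        print(n,[(round(q['conf'],2),q['box']) for q in r[:2]],[(round(q['conf'],2),q['box']) for q in s[:2]])
        D[n]=(im,p,r[0]['region'])
    a=np.linspace(0,2*np.pi,180)
    cyl=np.concatenate([np.c_[105*np.cos(a),105*np.sin(a),0*a+z] for z in (54,70)])
    def bb(uv): return np.r_[uv.min(0),uv.max(0)]
    obs={}
    for n,(im,p,m) in D.items():
        hsv=cv2.cvtColor(im,cv2.COLOR_RGB2HSV); b=cv2.inRange(hsv,(100,120,60),(125,255,255))>0
        b&=cv2.dilate(m.astype(np.uint8),np.ones((5,5)))>0
        ys,xs=np.where(b); obs[n]=np.array([xs.min(),ys.min(),xs.max(),ys.max()],float)
    f=lambda c:np.concatenate([bb(proj(D[n][1],cyl+[c[0],c[1],0]))-obs[n] for n in D])
    s=least_squares(f,[480,150]); print('center',s.x.round(1),s.fun.round(1)); c=s.x
    for n in D: 
        s1=least_squares(lambda c:bb(proj(D[n][1],cyl+[c[0],c[1],0]))-obs[n],c); print(n,s1.x.round(1))
    for n,(im,p,m) in D.items():
        g,o=masks(im)
        for k,mm,z in(('green',g,50),('orange',o,70)):
            ys,xs=np.where(mm>0); P=ray(p,np.c_[xs,ys],z)[:,:2]-c; r=np.hypot(*P.T)
            ok=(r<140)&(r>(95 if z==50 else 30)) ; q=P[ok]
            print(n,k,ok.sum(),'r',np.hypot(*q.mean(0)).round(1),'ang',np.degrees(np.arctan2(*q.mean(0)[::-1])).round(1))
    for b in ('screwdriver_red','screwdriver_blue','tape_roll','vial','brass_fitting','marker'):
        r=spotter.look_for(b,'scene')
        if r: x,y,w,h=r[0]['box']; print(b,round(r[0]['conf'],2),r[0]['box'],ray(D['scene'][1],[[x+w/2,y+h/2]],10)[0].round())
E
python3 loc.py
```

```text
scene [(0.8, [265.6, 212.0, 87.3, 52.8]), (0.24, [181.2, 296.2, 32.4, 38.9])] [(0.84, [256.9, 210.7, 102.0, 75.1]), (0.49, [270.2, 209.9, 78.0, 55.4])]
side [(0.58, [288.0, 219.2, 87.0, 57.6])] [(0.84, [276.5, 223.6, 111.8, 72.4])]
center [528.1 129.3] [-0.9 -0.4  0.7  1.  -0.8 -0.7  1.3  0.7]
scene [529.6 128.2]
side [527.9 130.5]
scene green 130 r 121.0 ang 152.7
scene orange 24 r 66.8 ang -17.3
side green 78 r 120.1 ang 154.0
side orange 55 r 69.0 ang -18.8
screwdriver_red 0.61 [182.7, 277.9, 46.7, 59.1] [458. 444.  10.]
screwdriver_blue 0.69 [179.1, 344.4, 67.3, 24.9] [311. 481.  10.]
tape_roll 0.54 [222.3, 255.8, 17.4, 21.3] [567. 338.  10.]
brass_fitting 0.61 [388.0, 180.7, 13.1, 8.6] [ 688. -264.   10.]
```

View pics/wrist0.png

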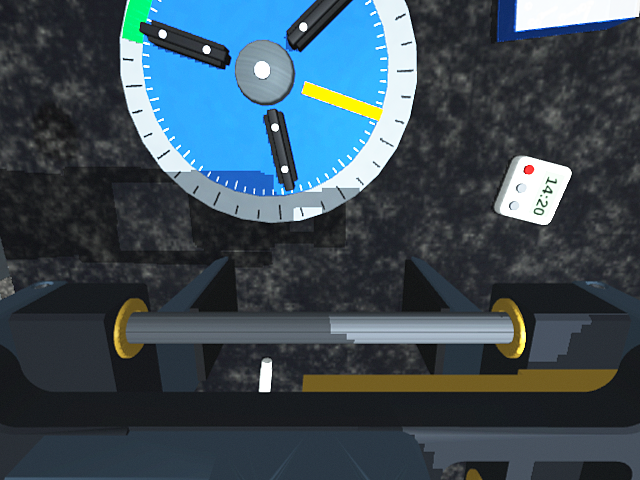

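Wheel centre is about (528,129), green is at 153.3° and the mark at -18.1°, so θ ≈ 3.29 rad. The fins are at 42°, 162° and 282°. The wrist view agrees: mark to the right at (345,100), fin at (280,150). I'll go behind the 282° fin with the fingers shut, first staying above it.

```bash
python3 -m jog '0 0 2 -0.8 0.58 -1.3 0; 0 0 4 -1.6 1.16 -2.6 0; 0 0 5 -2.4 1.74 -3.96 0; 0 0 5 -2.4 1.74 -3.96 0; 0 0 5 -2.4 1.74 -3.96 0' 20; python3 -m jog '0 0 0 0 0 0 0;0 0 0 0 0 0 0;0 0 0 0 0 0 0'
python3 - <<'E'
from h import *
s=env.state();print(s['time_s'],s['ee_pos'].round(1),s['ee_rot'].round(1),s['force'].round(1),s['gripper_width'])
im,p=shot('wrist','w1.png')
im,p=shot('side'); print('white side',ray(p,[[279,383]],0).round())
E
```

```text
time_s: 1.38
ee_pos: [517.1, 43.3, 116.5]
ee_rot: [179.8, 0.1, 114.9]
force: [0.1, -0.6, 0.4]
gripper_width: 43.9
time_s: 1.75
ee_pos: [515.5, 43.3, 115.4]
ee_rot: [179.9, 0.0, 115.0]
force: [-0.3, 0.1, 0.3]
gripper_width: 14.0
1.75 [515.5  43.3 115.4] [179.9   0.  115. ] [-0.3  0.1  0.3] 13.957990107183921
white side [[ 301. -230.    0.]]
```

View pics/w1.png

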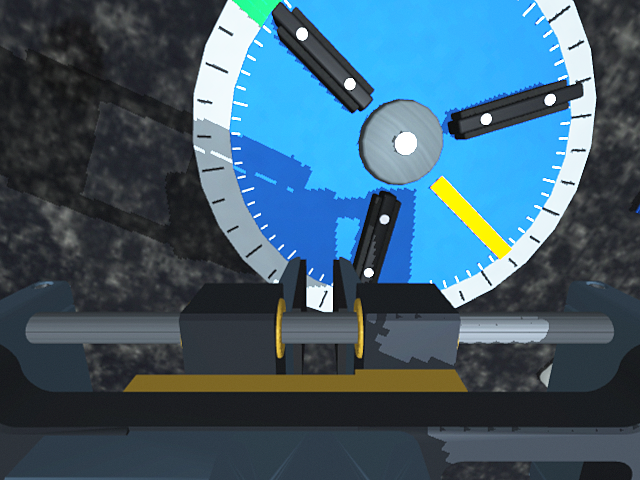

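The shut fingers sit at about (320,290), to the left (clockwise side) of the black fin at (370,250), with clearance. I'll finish closing, then descend.

```bash
python3 -m jog '0 0 0 0 0 0 0; 0 0 0 0 0 0 0; 0 0 0 0 0 -0.8 0; 0 0 0 0 0 -1.56 0; 0 0 0 0 0 -1.56 0'; python3 -m jog '0 0 0 0 0 0 0; 0 0 0 0 0 0 0'
python3 - <<'E'
from loc import *
im,p=shot('wrist','w2.png')
E
```

```text
time_s: 2.48
ee_pos: [513.9, 43.4, 74.9]
ee_rot: [-179.8, -0.1, 115.0]
force: [0.5, -0.7, -0.3]
gripper_width: 0.2
time_s: 2.72
ee_pos: [515.7, 43.6, 76.8]
ee_rot: [179.9, 0.0, 115.0]
force: [0.3, 0.8, -0.1]
gripper_width: 0.2
```

View pics/w2.png

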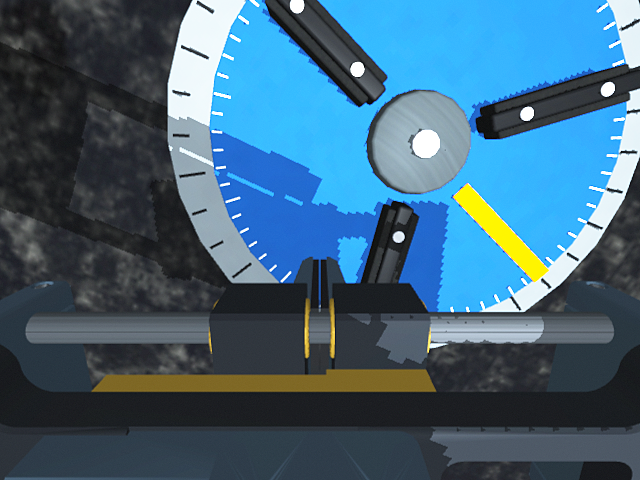

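The fingers are shut and down beside the fin's back face, at about (320,270) with the fin at (388,240). Now the flick, with a lift-out at the end.

```bash
python3 -m jog '0 0 0 0.35 0.2 0 0; 0 0 0 1.04 0.6 0 0; 0 0 0 2.08 1.2 0 0; 0 0 0 3.19 1.84 1.0 0; 0 0 0 3.64 2.1 2.6 0'
cat > trk.py <<'E'
from loc import *
import sys
C=np.array([528.1,129.3]); GR={'scene':152.7,'side':154.0}
def mark(n,fn=None):
    t=env.state()['time_s']; im,p=shot(n,fn); g,o=masks(im); ys,xs=np.where(o>0)
    P=ray(p,np.c_[xs,ys],70)[:,:2]-C; r=np.hypot(*P.T); q=P[(r<108)&(r>32)]
    if len(q)<6: return t,n,len(q),None
    m=q.mean(0); return t,n,len(q),round(float((np.degrees(np.arctan2(m[1],m[0]))-GR[n])%360),1)
if __name__=='__main__':
    for n in sys.argv[1:]: print(*mark(n))
E
python3 trk.py scene side scene side
```

```text
time_s: 3.4
ee_pos: [607.2, 97.2, 140.5]
ee_rot: [-179.9, -0.0, 115.0]
force: [1.0, 0.9, -0.2]
gripper_width: 0.4
3.4 scene 28 302.7
3.45 side 47 315.0
3.5 scene 25 329.0
3.55 side 44 342.2
```

The wheel spins freely at about 4.6 rad/s counter-clockwise. I'll move the fingers to hover above the braking spot while tracking.

```bash
python3 -m jog '0 0 0 -1 -0.5 0 0; 0 0 0 -2 -1 0 0; 0 0 0 -2.96 -1.48 -0.5 0; 0 0 0 -2.96 -1.48 -1.4 0; 0 0 0 -2.96 -1.48 -1.72 0' | head -2; python3 trk.py scene side
python3 -m jog '0 0 0 0 0 0 0;0 0 0 0 0 0 0;0 0 0 0 0 0 0;0 0 0 0 0 0 0;0 0 0 0 0 0 0'|head -2; python3 trk.py scene side
python3 -m jog '0 0 0 0 0 0 0;0 0 0 0 0 0 0;0 0 0 0 0 0 0;0 0 0 0 0 0 0;0 0 0 0 0 0 0'|head -2; python3 trk.py scene side
python3 -m jog '0 0 0 0 0 0 0;0 0 0 0 0 0 0;0 0 0 0 0 0 0;0 0 0 0 0 0 0;0 0 0 0 0 0 0'|head -2; python3 trk.py scene side
```

```text
time_s: 4.22
ee_pos: [530.0, 58.6, 96.0]
4.225 scene 51 153.3
4.275 side 41 162.8
time_s: 4.95
ee_pos: [532.0, 59.0, 98.1]
4.95 scene 28 316.5
5.0 side 43 326.0
time_s: 5.68
ee_pos: [532.0, 59.0, 98.0]
5.675 scene 55 100.1
5.725 side 59 108.3
time_s: 6.4
ee_pos: [532.0, 59.0, 98.0]
6.4 scene 25 230.5
6.45 side 14 236.7
```

```bash
W='true'
python3 -m jog '0 0 0 0 0 0 0;0 0 0 0 0 0 0;0 0 0 0 0 0 0;0 0 0 0 0 0 0;0 0 0 0 0 0 0'>/dev/null; python3 -m jog '0 0 0 0 0 0 0;0 0 0 0 0 0 0;0 0 0 0 0 0 0;0 0 0 0 0 0 0;0 0 0 0 0 0 0'>/dev/null; python3 trk.py scene side
python3 -m jog '0 0 0 0 0 0 0;0 0 0 0 0 0 0;0 0 0 0 0 0 0;0 0 0 0 0 0 0;0 0 0 0 0 0 0'>/dev/null; python3 -m jog '0 0 0 0 0 0 0;0 0 0 0 0 0 0;0 0 0 0 0 0 0;0 0 0 0 0 0 0;0 0 0 0 0 0 0'>/dev/null; python3 trk.py scene side
python3 -m jog '0 0 0 0 0 0 0;0 0 0 0 0 0 0;0 0 0 0 0 0 0;0 0 0 0 0 0 0;0 0 0 0 0 0 0'>/dev/null; python3 -m jog '0 0 0 0 0 0 0;0 0 0 0 0 0 0;0 0 0 0 0 0 0;0 0 0 0 0 0 0;0 0 0 0 0 0 0'>/dev/null; python3 trk.py scene side
python3 -m jog '0 0 0 0 0 0 0;0 0 0 0 0 0 0;0 0 0 0 0 0 0;0 0 0 0 0 0 0;0 0 0 0 0 0 0'>/dev/null; python3 -m jog '0 0 0 0 0 0 0;0 0 0 0 0 0 0;0 0 0 0 0 0 0;0 0 0 0 0 0 0;0 0 0 0 0 0 0'>/dev/null; python3 trk.py scene side
python3 -m jog '0 0 0 0 0 0 0;0 0 0 0 0 0 0;0 0 0 0 0 0 0;0 0 0 0 0 0 0;0 0 0 0 0 0 0'>/dev/null; python3 -m jog '0 0 0 0 0 0 0;0 0 0 0 0 0 0;0 0 0 0 0 0 0;0 0 0 0 0 0 0;0 0 0 0 0 0 0'>/dev/null; python3 trk.py scene side
```

```text
7.75 scene 64 70.2
7.8 side 60 76.6
9.1 scene 28 234.7
9.15 side 14 238.0
10.45 scene 22 3.0
10.5 side 44 7.0
11.8 scene 54 106.7
11.85 side 59 108.9
13.15 scene 29 191.2
13.2 side 43 191.2
```

```bash
python3 -m jog '0 0 0 0 0 0 0;0 0 0 0 0 0 0;0 0 0 0 0 0 0;0 0 0 0 0 0 0;0 0 0 0 0 0 0'>/dev/null; python3 -m jog '0 0 0 0 0 0 0;0 0 0 0 0 0 0;0 0 0 0 0 0 0;0 0 0 0 0 0 0;0 0 0 0 0 0 0'>/dev/null; python3 trk.py scene side
python3 -m jog '0 0 0 0 0 0 0;0 0 0 0 0 0 0;0 0 0 0 0 0 0;0 0 0 0 0 0 0;0 0 0 0 0 0 0'>/dev/null;  python3 trk.py scene side
python3 - <<'E'
from h import *
from scipy.optimize import curve_fit
t=np.array([4.95,5.675,6.4,7.75,9.1,10.45,11.8,13.15]);a=np.array([676.5,820.1,950.5,1150.2,1314.7,1443,1546.7,1631.2])
f=lambda t,A,B,T:A-B*np.exp(-(t-5)/T)
q,_=curve_fit(f,t,a,[2000,1300,6.3]);print(q,(f(t,*q)-a).round(1))
for T in np.arange(14.5,19,.25):print(T,f(T,*q).round(1)-1800,end='; ')
s=env.state();print(s['time_s'],s['ee_pos'],s['force'])
im,p=shot('scene','s2.png');cv2.imwrite('pics/s2c.png',cv2.resize(im[180:300,220:400],None,fx=4,fy=4)[:,:,::-1])
E
```

```text
14.5 scene 22 259.5
14.55 side 0 None
15.225 scene 33 288.5
15.275 side 16 288.5
[1967.97029603 1281.13743763    6.10517236] [-0.2  0.8 -1.1  1.2 -1.3  0.3  0.7 -0.4]
14.5 -102.29999999999995; 14.75 -91.5; 15.0 -81.09999999999991; 15.25 -71.09999999999991; 15.5 -61.5; 15.75 -52.299999999999955; 16.0 -43.40000000000009; 16.25 -34.90000000000009; 16.5 -26.799999999999955; 16.75 -19.0; 17.0 -11.5; 17.25 -4.2999999999999545; 17.5 2.599999999999909; 17.75 9.299999999999955; 18.0 15.599999999999909; 18.25 21.700000000000045; 18.5 27.59999999999991; 18.75 33.200000000000045; 15.325 [532.01806859  58.98615173  97.96996496] [-0.31352124 -1.00230867  0.05532684]
```

View pics/s2c.png

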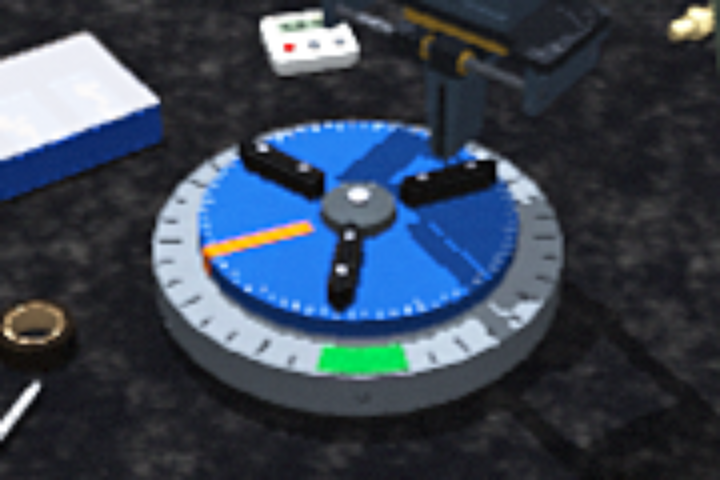

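Wheel at -68° of the mid-green crossing, predicted at t≈17.4 with about 28°/s. The mark is on the left of the crop at (255,240), the green at (363,360), and the gripper hovers at (450,130). I'll descend into the gap and press on time.

```bash
python3 -m jog '0 0 0 0 0 0 0;0 0 0 0 0 0 0;0 0 0 0 0 0 0;0 0 0 0 0 0 0;0 0 0 0 0 0 0'>/dev/null; python3 -m jog '0 0 0 0 0 0 0;0 0 0 0 0 0 0;0 0 0 0 0 0 0;0 0 0 0 0 0 0;0 0 0 0 0 0 0'>/dev/null; python3 trk.py scene
python3 -m jog '0 0 0 0 0 -0.5 0;0 0 0 0 0 -0.84 0;0 0 0 0 0 -0.84 0'; python3 trk.py scene
python3 -m jog '0 0 0 0 0 -0.18 0;0 0 0 0 0 -0.26 0;0 0 0 0 0 -0.32 0;0 0 0 0 0 -0.36 0;0 0 0 0 0 -0.4 0'; python3 trk.py scene side scene
```

```text
16.625 scene 28 336.6
time_s: 17.05
ee_pos: [531.2, 58.9, 75.7]
ee_rot: [-179.9, -0.0, 115.0]
force: [0.7, -0.5, -0.2]
gripper_width: 0.7
17.05 scene 22 349.2
time_s: 17.73
ee_pos: [534.6, 59.1, 70.2]
ee_rot: [179.6, 0.1, 115.0]
force: [-1.9, -0.3, 20.3]
gripper_width: 0.2
17.725 scene 23 359.4
17.775 side 43 358.4
17.825 scene 20 359.7
```

```bash
python3 -m jog '0 0 0 0 0 0 0;0 0 0 0 0 0 0;0 0 0 0 0 0 0;0 0 0 0 0 0 0;0 0 0 0 0 0 0'; python3 trk.py scene side; python3 -m jog '0 0 0 0 0 0 0;0 0 0 0 0 0 0;0 0 0 0 0 0 0;0 0 0 0 0 0 0;0 0 0 0 0 0 0'; python3 loc.py
python3 - <<'E'
from h import *
im,p=shot('scene');cv2.imwrite('pics/s3c.png',cv2.resize(im[180:300,220:400],None,fx=4,fy=4)[:,:,::-1])
E
```

```text
time_s: 18.5
ee_pos: [534.7, 59.2, 70.2]
ee_rot: [179.6, 0.1, 115.0]
force: [-0.4, -0.2, 16.3]
gripper_width: 0.2
18.5 scene 21 359.8
18.55 side 42 358.3
time_s: 19.23
ee_pos: [534.7, 59.2, 70.2]
ee_rot: [179.6, 0.1, 115.0]
force: [-1.0, -0.2, 16.4]
gripper_width: 0.7
scene [(0.74, [268.7, 209.4, 83.5, 54.5])] [(0.98, [256.9, 205.5, 106.3, 80.1])]
side [(0.73, [288.3, 225.3, 86.3, 49.4])] [(0.95, [273.6, 230.8, 114.4, 68.6])]
center [527.6 129.2] [ 0.3 -0.3  0.8  0.1 -1.  -3.7  1.1  0.8]
scene [528.1 130.6]
side [525.9 124.7]
scene green 131 r 120.5 ang 152.6
scene orange 36 r 82.3 ang 152.2
side green 79 r 119.6 ang 153.8
side orange 43 r 63.4 ang 149.8
screwdriver_red 0.64 [180.3, 274.6, 52.1, 61.3] [464. 441.  10.]
screwdriver_blue 0.83 [178.4, 341.7, 77.1, 26.8] [312. 472.  10.]
tape_roll 0.76 [220.0, 256.1, 19.1, 18.5] [573. 339.  10.]
marker 0.49 [312.2, 209.2, 28.2, 37.2] [595.  39.  10.]
```

View pics/s3c.png

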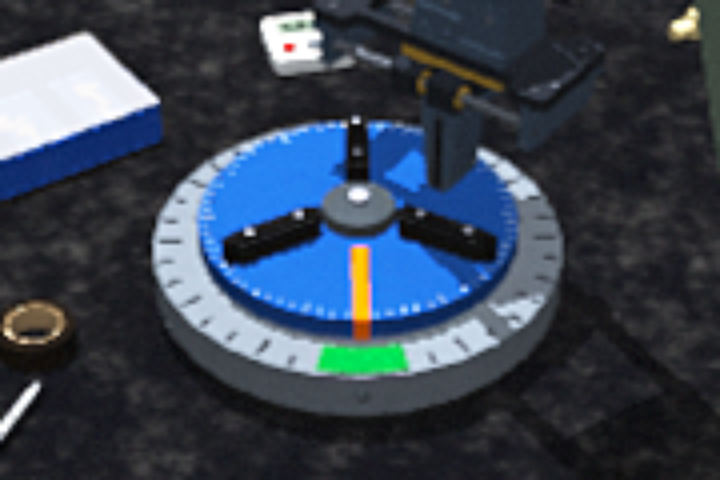

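The mark at (361,290) points to the middle of the green at (363,360). The fingertip presses the disc at (450,180) with 16 N, and the stand is in the same place as before. Handing in.

```bash
python3 -c "
from workcell import env
print(env.job_done())"
```

```text
the job is handed in; nothing more can be done
None
```

I flicked the wheel, let it coast and braked it with the orange mark in the middle of the green sector. I handed the job in at about 20 s with the fingertip still pressed on the disc.

- **Spin:** With shut fingers I pushed a fin from behind. The wheel ran freely counter-clockwise at about 4.6 rad/s (0.73 turn/s) and coasted a little over 4 turns.
- **Braking:** It was turning at about 28°/s when I pressed the closed fingertips on the disc between two fins.
- **Last checks:** Over the last 1.5 s before hand-in the fingertip force held at about 16 N and the wheel stood still. The mark read within about 2° of mid-green in the tracking from both cameras; the limit is ±12.6°. The green sector's bearing changed by no more than 0.2°, so the stand did not turn.
- **Weaker checks:**
  - A final refit from the side camera alone put the wheel centre about 6 mm off and the mark 4° off. The gripper partly hides the disc in that view, so I trust the scene camera, which showed a shift of about 3 mm or less.
  - The spotter never found the vial, and the brass fitting was missed in the last look. Its one "marker" report, at the end, was at the gripper, so I took it as false. No move came near these things, and the fitting still shows in the last picture, but I did not measure their positions at the end.

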